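Shut the leaves of the edge clamp with one fingertip stroke

TASK

Shut all six raised steel leaves of the curved edge clamp: with the gripper closed, set the fingertips on the round steel pad and run them lightly along the row to the square pad, pressing the leaves down flat one after another in a single stroke, without coming away from the row or pressing hard. Then lift clear. Do not pry any leaf further open, and leave everything standing or lying around the clamp alone.

Things in the scene. Friction and masses are not known exactly. Their poses are not given: they have to be found in the camera images.
- clamp: leaf clamp for a bag's curved edge, fixed to the table at any yaw. Plywood base 160 x 300 x 16 mm (x, y, z), origin at the centre of its underside. On it one row of a round steel pad, six hinged steel leaves and a square steel pad, its middle line an arc of radius 160 mm about x = -115, y = 0 mm of this frame, bulging to +x, from the round pad at -y to the square one at +y
- bed (a joint): sinking (m) of the curved wooden bed, 34 mm wide, that carries the row on springs: 0 at rest, with the tops of the pads and of shut leaves 37 mm above the table. It sinks straight down under a finger: starts to give at about 2 N, then 1 mm per 1.5 N, 8 mm at most (about 14 N), and springs back
- start (a point): centre of the top of the round steel pad (30 mm across, flat), where the row begins; 37 mm above the table, it ends 1.5 mm before the first leaf's hinge
- finish (a point): centre of the top of the square steel pad (24 x 24 mm, flat), after the last leaf; 37 mm above the table
- hinge0 (a point): middle of the hinge of leaf 0 (counted from the round pad), on the arc at the height of the shut leaf's top, 37 mm above the table
- leaf0 (a joint): leaf 0: steel plate 31 mm long (along the row), 24 wide, 3 thick, hinged at its end nearer the round pad; its free end looks to the square pad, the next hinge is 3 mm on. 0 = shut flat, positive = free end raised (rad). Starts at 0.13 to 0.24 (free end 4 to 7 mm up), moves under about 1 N at the free end, stays where left
- hinge1 (a point): middle of the hinge of leaf 1 (counted from the round pad), on the arc at the height of the shut leaf's top, 37 mm above the table
- leaf1 (a joint): leaf 1: steel plate 31 mm long (along the row), 24 wide, 3 thick, hinged at its end nearer the round pad; its free end looks to the square pad, the next hinge is 3 mm on. 0 = shut flat, positive = free end raised (rad). Starts at 0.13 to 0.24 (free end 4 to 7 mm up), moves under about 1 N at the free end, stays where left
- hinge2 (a point): middle of the hinge of leaf 2 (counted from the round pad), on the arc at the height of the shut leaf's top, 37 mm above the table
- leaf2 (a joint): leaf 2: steel plate 31 mm long (along the row), 24 wide, 3 thick, hinged at its end nearer the round pad; its free end looks to the square pad, the next hinge is 3 mm on. 0 = shut flat, positive = free end raised (rad). Starts at 0.13 to 0.24 (free end 4 to 7 mm up), moves under about 1 N at the free end, stays where left
- hinge3 (a point): middle of the hinge of leaf 3 (counted from the round pad), on the arc at the height of the shut leaf's top, 37 mm above the table
- leaf3 (a joint): leaf 3: steel plate 31 mm long (along the row), 24 wide, 3 thick, hinged at its end nearer the round pad; its free end looks to the square pad, the next hinge is 3 mm on. 0 = shut flat, positive = free end raised (rad). Starts at 0.13 to 0.24 (free end 4 to 7 mm up), moves under about 1 N at the free end, stays where left
- hinge4 (a point): middle of the hinge of leaf 4 (counted from the round pad), on the arc at the height of the shut leaf's top, 37 mm above the table
- leaf4 (a joint): leaf 4: steel plate 31 mm long (along the row), 24 wide, 3 thick, hinged at its end nearer the round pad; its free end looks to the square pad, the next hinge is 3 mm on. 0 = shut flat, positive = free end raised (rad). Starts at 0.13 to 0.24 (free end 4 to 7 mm up), moves under about 1 N at the free end, stays where left
- hinge5 (a point): middle of the hinge of leaf 5 (counted from the round pad), on the arc at the height of the shut leaf's top, 37 mm above the table
- leaf5 (a joint): leaf 5: steel plate 31 mm long (along the row), 24 wide, 3 thick, hinged at its end nearer the round pad; its free end looks to the square pad, the next hinge is 3 mm on. 0 = shut flat, positive = free end raised (rad). Starts at 0.13 to 0.24 (free end 4 to 7 mm up), moves under about 1 N at the free end, stays where left
- rivet_jar: closed round jar of rivets, 44 mm across, 42 mm tall, standing on the clamp's plywood base inside the curve of the row; origin at the centre of its underside. Leave alone
- steel_punch: small steel hand punch standing upright on the clamp's base inside the curve, 18 mm across, 60 mm tall; origin at the centre of its underside. Leave alone
- glue_brush: 170 mm brush lying on the table just outside the curve of the clamp; origin under its middle. Leave alone
- mug: white mug, 76 mm across, 85 mm tall, left of the clamp; origin at the centre of its underside. Leave alone
- mallet: 260 mm hammer lying right of the clamp; origin under its middle. Leave alone
- glue_bottle: white bottle, 60 mm across, 150 mm tall, left of the clamp; origin at the centre of its underside. Leave alone
- spool: wooden thread spool, 44 mm across, 50 mm tall, standing beyond and right of the clamp; origin at the centre of its underside. Leave alone

How it is judged (in metres and radians):
On the way, in this order (a step that is already met when the one before it is completed fails the run):
1. leaf 0 is pressed flat (value of joint leaf0 below 0.05 rad), for 0.04 s.
2. leaf 1 is pressed flat (value of joint leaf1 below 0.05 rad), for 0.04 s.
3. leaf 2 is pressed flat (value of joint leaf2 below 0.05 rad), for 0.04 s.
4. leaf 3 is pressed flat (value of joint leaf3 below 0.05 rad), for 0.04 s.
5. leaf 4 is pressed flat (value of joint leaf4 below 0.05 rad), for 0.04 s.
6. leaf 5 is pressed flat (value of joint leaf5 below 0.05 rad), for 0.04 s.
At the end, for the whole second after the job is handed in: all six leaves lie shut (each within 0.05 rad, about 1.5 mm at its free end), the fingertips are clear of the clamp, and every other thing is upright and within 15 mm of where it was (value of joint each of leaf0, leaf1, leaf2, leaf3, leaf4, leaf5 below 0.05 rad and distance of each of rivet_jar, steel_punch, glue_brush, mug, mallet, glue_bottle, spool from where it was at the start of the episode below 0.015 m and angle between each of rivet_jar, steel_punch, mug, glue_bottle, spool's own z axis and vertical below 0.3 rad); the robot touches nothing.
It fails at once if before all leaves were shut, the fingers came away from the row (TCP over 45 mm aside or 95 mm above the table) (value of joint leaf0 below 0.05 rad and value of joint any of leaf1, leaf2, leaf3, leaf4, leaf5 above 0.05 rad and (z of the grasp point in the frame of clamp above 0.095 m or not (horizontal distance between the grasp point and start below 0.045 m or horizontal distance between the grasp point and finish below 0.045 m or horizontal distance between the grasp point and hinge0 below 0.045 m or horizontal distance between the grasp point and hinge1 below 0.045 m or horizontal distance between the grasp point and hinge2 below 0.045 m or horizontal distance between the grasp point and hinge3 below 0.045 m or horizontal distance between the grasp point and hinge4 below 0.045 m or horizontal distance between the grasp point and hinge5 below 0.045 m))).
It fails at once if the clamp was pressed hard (over 25 N) (contact force between any of the arm, the fingers and clamp above 25 N).
It fails at once if a leaf was lifted or pried further open (over 0.35 rad) (value of joint any of leaf0, leaf1, leaf2, leaf3, leaf4, leaf5 above 0.35 rad).
It fails at once if something around the clamp was moved (over 15 mm), lifted or knocked over (distance of any of rivet_jar, steel_punch, glue_brush, mug, mallet, glue_bottle, spool from where it was at the start of the episode above 0.015 m or angle between any of rivet_jar, steel_punch, mug, glue_bottle, spool's own z axis and vertical above 0.3 rad).
It also fails if it takes over 48 s, if anything falls off the work surface, if the arm or the gripper's body presses on something with over 40 N, if the wrist force passes 120 N, or if a joint passes its speed limit or range.

ROBOT

A 7-joint arm with a two-finger parallel gripper is mounted at the origin on the work surface. World frame = base frame: x ahead of the robot, y to its left, z up, the work surface at z = 0. Lengths are in m, angles in degrees, forces in N, time in s.
With the tool pointing down it reaches from about 0.35 to 0.9 m from the base axis. Payload 7.2 kg.
Tool frame: the origin (TCP) lies between the finger pads, 19 mm behind the fingertips; this is the grasp point; z points along the fingers, y is the line along which they close (so a half turn about z gives the same grasp; the last joint's range is limited). The gripper opens to 88 mm and grips with 3 to 60 N. Pads are 20 mm wide; open, the fingers measure 115 mm over their backs; the gripper's body (75 mm by 178 mm) begins 61 mm behind the grasp point.
Start: joints at [63.816, 23.554, -0.728, 91.456, 0.321, 64.991, -4.71], TCP at [0.237, -0.578, 0.241] pointing down, gripper open.
Joint ranges: [-169.25, 169.25], [-16.82, 113.86], [-84.01, 82.57], [7.8, 145.47], [-59.2, 239.2], [7.22, 106.19], [-163.78, 163.78]. Speed limits (degrees/s): [136.94, 136.94, 172.46, 172.46, 180, 180, 180].

INTERFACE

Orientations are given as [roll, pitch, yaw] about the fixed x, y, z axes, in that order (R = Rz(yaw) Ry(pitch) Rx(roll)).
In Python, from cell import ctrl gives the robot as it stands. Calls block until the motion is done:
- ctrl.move_pose(position, orientation): joint-space move of the TCP to a pose.
- ctrl.servo_line(position, speed=0.15, attitude=None): straight line of the TCP; attitude=None keeps the orientation; speed is the mean speed in m/s.
- ctrl.move_j(angles): joint-space move.
- ctrl.gripper_to(opening, strength=None): finger opening in m; strength is the grip in N (None keeps the last); returns when the fingers have stopped.
- ctrl.sleep(seconds).
- ctrl.ik(position, orientation): joint angles nearest the present ones, or None.
- ctrl.get_obs(): the state.
- ctrl.capture(name): name is "scene" or "top" or "wrist"; returns (picture, depth): 480x640x3 uint8, blue, green, red; 480x640 float32, m along the optical axis (not along the pixel's ray), 0 where there is no reading.
- ctrl.calibration(name): a dict with "mtx" (3x3 intrinsics, pixels), "extrinsics" (4x4, takes a point from world to camera coordinates); the wrist camera has in their place "T_tool_cam" (4x4, takes a point from camera to tool coordinates, whose origin is the TCP and whose axes are the flange's). Camera axes: x right, y down, z forward; pixel columns grow to the right and rows downward; lengths in m; the calibration is good to about 2 mm. A picture is of the moment at which its call begins: read the wrist's pose just before it. calibration takes no time and is no camera call.
A pose or a line that the arm cannot do raises ctrl.PlanningError and nothing moves.
- ctrl.hand_in(): hands the job in; it is judged then, once.
The state is a dict: "clock": time; "qpos": joint angles; "qd": joint speeds; "effort": joint torques, N m; "eef_pos": TCP position; "orientation": TCP orientation; "ft_force": force on the tool from outside, world axes, zero at the start; "ft_torque": the same for the moment, N m; "grip_width": finger opening in m; "gripper_force": force on a finger pad.
Only numpy, scipy, OpenCV 4.12 (cv2) and the standard library are available. Lean on these libraries where they do the work, as an engineer would, in place of code of your own. Each camera call takes 0.05 s, during which the arm holds its last target. There are 200 camera calls.

## Working session

There is one attempt and no reset: what is moved stays moved. The work goes in short steps, each a Python script; the robot and the scene stay as the last script left them, time stands still between calls to the robot, and variables do not carry over. Pictures are saved under pics/ and viewed, at most 10 in all, crops included, and the job is handed in when it is done.

```bash
ls; mkdir -p pics; python3 - <<'E'
from cell import ctrl
import cv2,numpy as np
for n in("top","scene"):
    p,d=ctrl.capture(n); cv2.imwrite(f"pics/{n}.png",p); np.save(f"pics/{n}_d.npy",d)
    c=ctrl.calibration(n); print(n,c)
o=ctrl.get_obs();print(o)
E
```

```text
pics
top {'mtx': array([[530.51313485,   0.        , 316.26462912],
       [  0.        , 530.51313485, 240.02971733],
       [  0.        ,   0.        ,   1.        ]]), 'extrinsics': array([[ 0.01152644, -0.99991646,  0.00584889,  0.02346337],
       [-0.97595106, -0.01252318, -0.21762973,  0.59474624],
       [ 0.2176848 , -0.00319974, -0.97601388,  1.14871614],
       [ 0.        ,  0.        ,  0.        ,  1.        ]])}
scene {'mtx': array([[463.56807742,   0.        , 319.13002544],
       [  0.        , 463.56807742, 246.62056256],
       [  0.        ,   0.        ,   1.        ]]), 'extrinsics': array([[ 0.78404447,  0.62060659,  0.01103249, -0.47389959],
       [ 0.53371985, -0.66498874, -0.52242999, -0.24302528],
       [-0.31688702,  0.41549661, -0.85261081,  1.2473618 ],
       [ 0.        ,  0.        ,  0.        ,  1.        ]])}
{'clock': 0.1, 'qpos': array([63.81589428, 23.59391775, -0.72785138, 91.49774407,  0.32242475,
       64.99110562, -4.7097876 ]), 'qd': array([ 0.01051595, -0.06511034, -0.04382238, -0.16319831, -0.0313089 ,
        0.00110557,  0.07076776]), 'effort': array([ 2.42923947e-03, -5.89098787e+01,  6.43963572e-01, -2.91710669e+01,
       -5.37140365e-02,  1.44469619e-02,  6.19607840e-05]), 'eef_pos': array([ 0.23671798, -0.57798306,  0.24062049]), 'orientation': array([-1.79919604e+02,  7.31099331e-03,  2.22780560e+01]), 'ft_force': array([ 0.09050787, -0.42771606, -0.1601921 ]), 'ft_torque': array([ 0.02212895,  0.04953669, -0.0322653 ]), 'gripper_force': 0.0, 'grip_width': 0.08777059291324193}
```

View pics/top.png

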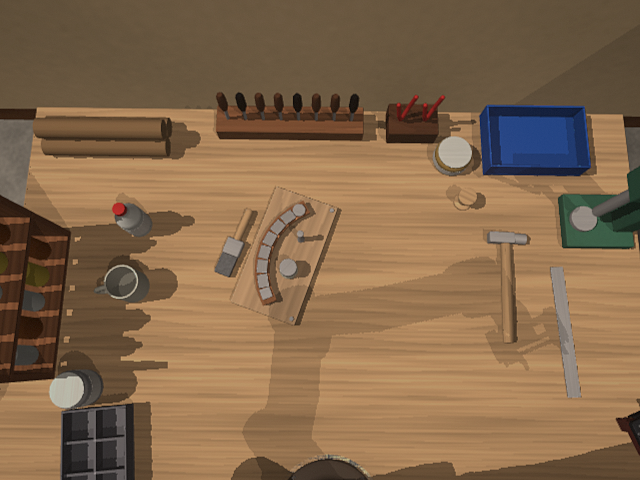

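View pics/scene.png

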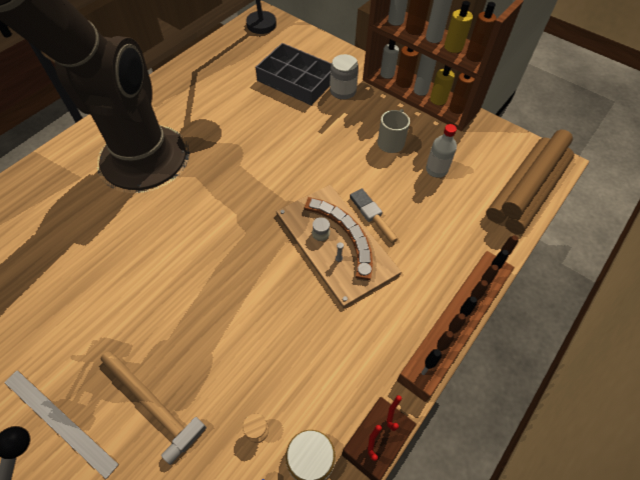

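Top view: the round pad is at about (299,210) and the square pad at about (266,295), with the row bulging left. The jar (288,267) and punch (299,236) are inside the curve, and the brush is outside at (235,255). Next: a rough pose from these pixels, then a wrist picture from above.

```bash
cat >h.py <<'E'
from cell import ctrl
import cv2,numpy as np
from scipy.spatial.transform import Rotation as R
def ray(px,z,mtx,E):  # world->cam E
    px=np.atleast_2d(px).astype(float)
    d=np.c_[(px-mtx[:2,2])/[mtx[0,0],mtx[1,1]],np.ones(len(px))]@E[:3,:3]
    c=-E[:3,:3].T@E[:3,3]
    return c+d*((z-c[2])/d[:,2])[:,None]
def wristE(o,c):
    T=np.eye(4);T[:3,:3]=R.from_euler('xyz',o["orientation"],degrees=True).as_matrix();T[:3,3]=o["eef_pos"]
    return np.linalg.inv(T@c["T_tool_cam"])
E
python3 - <<'E'
from h import *
c=ctrl.calibration("top")
P=ray([[299,210],[266,295]],.037,c["mtx"],c["extrinsics"]);print(P)
print(ray([[277,187],[340,209],[297,324],[231,300]],.016,c["mtx"],c["extrinsics"]))
w=ctrl.calibration("wrist");print(w)
m=ray([[285,255]],.016,c["mtx"],c["extrinsics"])[0]
ctrl.gripper_to(0,20)
# camera centre over clamp
yaw=0
off=R.from_euler('xyz',[180,0,yaw],degrees=True).as_matrix()@w["T_tool_cam"][:3,3]
t=np.array([m[0]-off[0],m[1]-off[1],.36]);print(t)
ctrl.move_pose(t,[180,0,yaw]); ctrl.sleep(.4)
o=ctrl.get_obs();p,d=ctrl.capture("wrist");cv2.imwrite("pics/w1.png",p)
np.savez("w1.npz",p=p,d=d,E=wristE(o,w),m=w["mtx"]);print(o["clock"],o["eef_pos"],o["ft_force"],o["grip_width"])
E
```

```text
[[0.67323931 0.07241543 0.037     ]
 [0.47035347 0.14418673 0.037     ]]
[[ 0.73663122  0.12775988  0.016     ]
 [ 0.68298997 -0.02592368  0.016     ]
 [ 0.40680975  0.07260589  0.016     ]
 [ 0.46015885  0.22697555  0.016     ]]
{'mtx': array([[330.89903178,   0.        , 322.01009475],
       [  0.        , 330.89903178, 240.6591586 ],
       [  0.        ,   0.        ,   1.        ]]), 'T_tool_cam': array([[-2.84748270e-04, -9.63678393e-01, -2.67065299e-01,
         7.26201435e-02],
       [ 9.99999901e-01, -3.65618774e-04,  2.53086684e-04,
        -2.96043998e-04],
       [-3.41538256e-04, -2.67065200e-01,  9.63678402e-01,
        -1.43364427e-01],
       [ 0.00000000e+00,  0.00000000e+00,  0.00000000e+00,
         1.00000000e+00]])}
[0.49554837 0.10386459 0.36      ]
4.4583 [0.49559152 0.10374442 0.35997941] [ 0.28563145 -0.04974473  0.60757381] 0.00022014502762135511
```

View pics/w1.png

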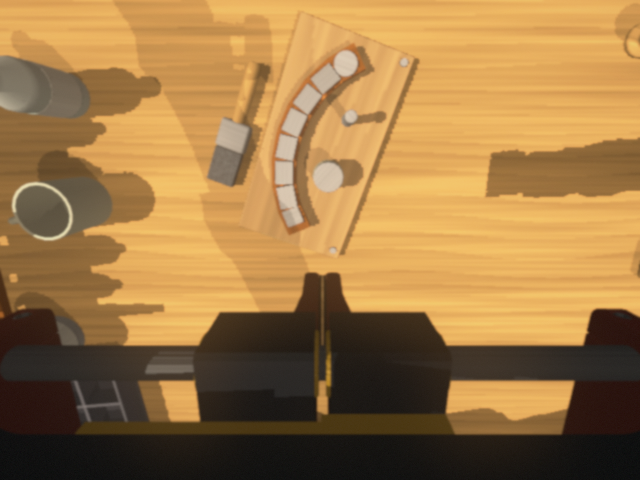

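The wrist view shows the row clearly: round pad (345,63), square pad (291,216), six grey leaves between them, jar (328,177), punch (350,117). Next I'll mask the grey steel and fit the known-radius arc.

```bash
cat >fit.py <<'E'
from h import *
from scipy.optimize import least_squares
def blobs(p,roi):
    hsv=cv2.cvtColor(p,cv2.COLOR_BGR2HSV)
    m=((hsv[...,1]<70)&(hsv[...,2]>110)).astype(np.uint8)
    k=np.zeros_like(m);x0,y0,x1,y1=roi;k[y0:y1,x0:x1]=1;m*=k
    n,l,s,c=cv2.connectedComponentsWithStats(m,connectivity=4)
    return m,[(c[i],s[i,4]) for i in range(1,n) if s[i,4]>15]
E
python3 - <<'E'
from fit import *
D=np.load("w1.npz")
vis=[]
for name,p,M,E,roi,s in(("wrist",D["p"],D["m"],D["E"],(270,35,375,240),4),
  ("top",cv2.imread("pics/top.png"),ctrl.calibration("top")["mtx"],ctrl.calibration("top")["extrinsics"],(252,195,325,310),1)):
    m,b=blobs(p,roi)
    print(name)
    for c,a in b: print(c.round(1),a,ray([c],.037,M,E)[0].round(4))
    x0,y0,x1,y1=roi
    q=p[y0:y1,x0:x1].copy();q2=q.copy();q2[m[y0:y1,x0:x1]>0]=(0,0,255)
    vis.append(cv2.resize(np.hstack([q,q2]),None,fx=2.8,fy=2.8*(1 if s==4 else 205/115.),interpolation=0)[:570,:400])
    if s==1: vis[-1]=cv2.resize(np.hstack([q,q2]),(400,570),interpolation=0)
    else: vis[-1]=cv2.resize(np.hstack([q,q2]),(400,570),interpolation=0)
cv2.imwrite("pics/m1.png",np.hstack(vis))
E
```

```text
wrist
[335.6  70.7] 909 [0.6648 0.0864 0.037 ]
[307.4  98.9] 430 [0.6313 0.123  0.037 ]
[288.7 165.8] 1822 [0.5459 0.1498 0.037 ]
[349.3 117.4] 152 [0.6085 0.0676 0.037 ]
[327.9 176.1] 686 [0.5319 0.0958 0.037 ]
top
[293.  213.2] 246 [0.6653 0.0865 0.037 ]
[277.3 226.6] 125 [0.632  0.1228 0.037 ]
[299.8 233.3] 36 [0.6164 0.0696 0.037 ]
[269.5 238.4] 130 [0.6034 0.1404 0.037 ]
[263.4 272. ] 511 [0.5235 0.152  0.037 ]
[287.4 267. ] 241 [0.5358 0.0968 0.037 ]
```

View pics/m1.png

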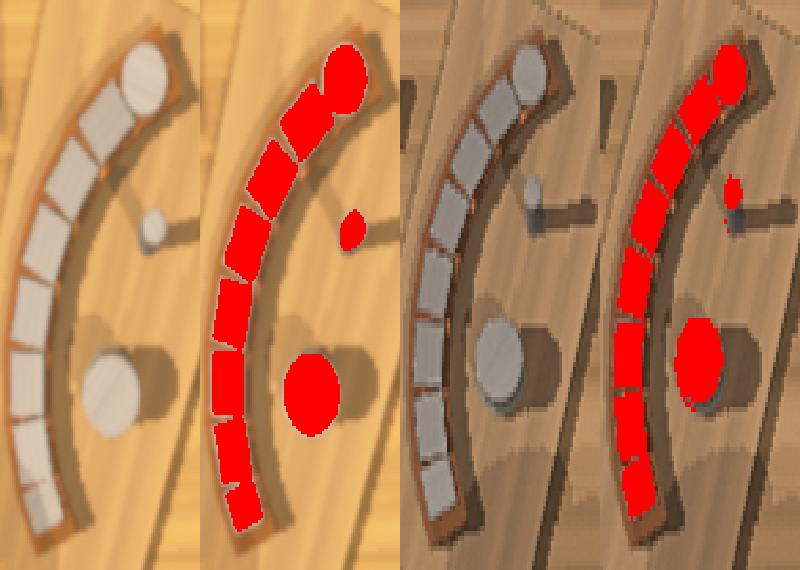

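The masks follow the row cleanly in both views. Next: fit the arc and its ends from both.

```bash
python3 - <<'E'
from fit import *
D=np.load("w1.npz");C=ctrl.calibration("top");res=[]
for p,M,E,roi in((D["p"],D["m"],D["E"],(270,35,375,240)),(cv2.imread("pics/top.png"),C["mtx"],C["extrinsics"],(252,195,325,310))):
    m,_=blobs(p,roi);v,u=np.nonzero(m);P=ray(np.c_[u,v],.0385,M,E)[:,:2]
    c=np.array([.5334,-.005]) # rough; drop jar/punch by radius
    for r in(.03,.02,.016):
        k=abs(np.linalg.norm(P-c,axis=1)-.16)<r
        s=least_squares(lambda q:np.linalg.norm(P[k]-q,axis=1)-.16,c,loss="soft_l1",f_scale=.01);c=s.x
    a=np.degrees(np.arctan2(*(P[k]-c).T[::-1]));rr=np.linalg.norm(P[k]-c,axis=1)
    h=np.array([np.mean(rr[(a>x)&(a<=x+8)])-.16 for x in np.arange(a.min(),a.max(),8)])
    print(c,k.sum(),a.min(),a.max(),np.degrees((232.5+27)/160/1000*1000),(h*1e3).round(1))
    res.append((*c,a.min(),a.max()))
print(np.mean(res,0))
E
```

```text
[ 0.53324694 -0.00349185] 3161 23.922830211389414 115.19384247981976 92.9265923977804 [ 0.2 -0.5  0.1  0.2 -0.2  0.   0.2 -0.2 -0.1  0.2 -0.1  0.1]
[ 0.53386238 -0.00367193] 1012 23.702519451565774 115.84731295430679 92.9265923977804 [ 0.3 -0.3 -0.1  0.2 -0.3 -0.   0.1 -0.1 -0.   0.1 -0.1  0.3]
[ 5.33554659e-01 -3.58188902e-03  2.38126748e+01  1.15520578e+02]
```

```bash
cat >>h.py <<'E'
C=np.array([.5336,-.0036])
def pose(a,z):
    t=np.radians(a);return [C[0]+.16*np.cos(t),C[1]+.16*np.sin(t),z],[180,0,a-90]
def fz(n=6):
    v=[]
    for _ in range(n): v.append(ctrl.get_obs()["ft_force"]);ctrl.sleep(.01)
    return np.mean(v,0)
E
python3 - <<'E'
from h import *
print([np.round(ctrl.ik(*pose(a,.055)),0)[[0,1,2,3,4,5,6]].tolist() if ctrl.ik(*pose(a,.055)) is not None else None for a in(29,50,70,90,111.5)])
ctrl.move_pose(*pose(29,.12))
ctrl.servo_line(pose(29,.064)[0],.06);ctrl.sleep(.3)
b=fz();print(b);z=.064
while z>.048:
    z-=.001;ctrl.servo_line(pose(29,z)[0],.02);f=fz(3)-b
    if f[2]>2: break
ctrl.sleep(.1)
o=ctrl.get_obs();print(z,o["eef_pos"],fz()-b,o["clock"],o["orientation"]);np.save("b.npy",b)
p,d=ctrl.capture("wrist");cv2.imwrite("pics/c1.png",p)
E
```

```text
[[-10.0, 39.0, -1.0, 92.0, 1.0, 48.0, -162.0], [4.0, 40.0, -27.0, 96.0, 23.0, 50.0, -163.0], [7.0, 39.0, -36.0, 102.0, 29.0, 49.0, -153.0], [6.0, 36.0, -37.0, 109.0, 30.0, 46.0, -137.0], [8.0, 31.0, -39.0, 117.0, 30.0, 42.0, -118.0]]
[ 0.26517324  0.01723929 -0.22505581]
0.055999999999999994 [0.6737174  0.07399373 0.05623826] [-0.29537802 -0.11380725  2.25578216] 9.3917 [-1.79977533e+02 -6.79501812e-03 -6.10034907e+01]
```

View pics/c1.png

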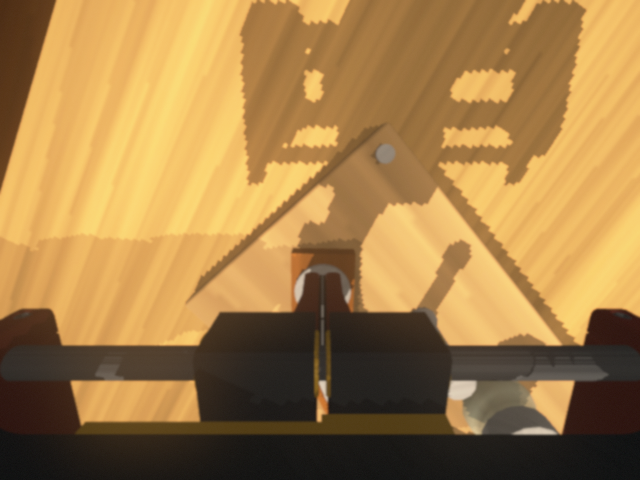

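Contact is at TCP z≈0.056, centred on the round pad, but joint 7 is close to its limit. I'll lift and land again with the half-turned grasp, then do the stroke.

```bash
sed -i 's/a-90\]/a+90]/' h.py
python3 - <<'E'
from h import *
ctrl.servo_line(pose(29,.12)[0],.1)
ctrl.move_pose(*pose(29,.12))
for a in(29,50,70,90,111.5):
    q=ctrl.ik(*pose(a,.055));print(None if q is None else np.round(q).tolist())
ctrl.servo_line(pose(29,.060)[0],.06);ctrl.sleep(.3)
b=fz();z=.060
while z>.05:
    z-=.001;ctrl.servo_line(pose(29,z)[0],.02);f=fz(3)-b
    if f[2]>2: break
o=ctrl.get_obs();print(z,o["eef_pos"],fz()-b,o["clock"],o["qpos"].round(0));np.save("b.npy",[*b,z])
E
```

```text
[16.0, 46.0, -41.0, 90.0, 34.0, 57.0, -7.0]
[15.0, 46.0, -46.0, 95.0, 38.0, 56.0, 6.0]
[16.0, 44.0, -50.0, 101.0, 41.0, 55.0, 18.0]
[18.0, 43.0, -55.0, 108.0, 44.0, 53.0, 32.0]
[23.0, 41.0, -61.0, 116.0, 47.0, 52.0, 47.0]
0.05499999999999999 [0.67367514 0.07407709 0.05522865] [-0.57098496 -0.11264874  3.73067088] 15.4917 [ 16.  46. -41.  90.  34.  57.  -7.]
```

```bash
python3 - <<'E'
from h import *
*b,z=np.load("b.npy");b=np.array(b);z-=.0007
for a in np.linspace(29,111.3,26)[1:]:
    p,r=pose(a,z);ctrl.servo_line(p,.025,r)
    o=ctrl.get_obs();f=o["ft_force"]-b
    print(round(a),round(z*1e3,2),f.round(1),round(o["clock"],1),((o["eef_pos"]-p)*1e3).round(1))
    if f[2]>14 or o["clock"]>44: print("stop");break
    z+=np.clip(.0003*(f[2]-5),-.0005,.0005)
else:
    ctrl.servo_line([*p[:2],.14],.1)
    p,_=ctrl.capture("top");cv2.imwrite("pics/e.png",cv2.resize(p[180:320,200:350],None,fx=4,fy=4))
    p,_=ctrl.capture("scene");cv2.imwrite("pics/e2.png",cv2.resize(p[170:320,260:420],None,fx=4,fy=4))
    print(ctrl.get_obs()["clock"])
E
```

```text
32 54.3 [ 0.6 -3.4  3.2] 16.1 [0.1 0.  0.2]
36 53.8 [ 2.5 -2.9  5.1] 16.6 [-0.4  0.8  0.1]
39 53.82 [ 1.2 -1.9  4.5] 17.1 [-0.4  0.9  0.2]
42 53.66 [ 2.5 -2.   5.3] 17.6 [-0.3  0.9  0.2]
45 53.75 [ 1.3 -2.2  5.2] 18.1 [-0.3  0.9  0.2]
49 53.8 [ 1.6 -2.   4.2] 18.6 [-0.4  1.   0.2]
52 53.55 [ 2.  -1.7  5.7] 19.2 [-0.3  1.1  0.3]
55 53.75 [ 3.  -1.4  4.9] 19.7 [-0.3  1.   0.2]
59 53.71 [ 1.8 -1.4  6.3] 20.2 [-0.3  1.1  0.2]
62 54.12 [0.9 1.3 5.2] 20.7 [-0.6  1.1  0. ]
65 54.17 [ 0.9 -0.1  4.7] 21.2 [-0.5 -0.  -0.1]
69 54.09 [ 2.7 -1.1  5.5] 21.7 [-0.3  0.  -0. ]
72 54.23 [ 0.2 -0.8  5.1] 22.3 [-0.9  0.4 -0.2]
75 54.27 [ 0.1 -0.2  5.8] 22.8 [-0.6  0.3 -0.1]
78 54.51 [ 0.9 -0.   4. ] 23.3 [-0.6  0.1 -0.1]
82 54.22 [ 1.2 -0.9  5.6] 23.8 [-0.4  0.1 -0. ]
85 54.39 [ 0.8 -0.4  5. ] 24.3 [-0.7  0.1 -0.1]
88 54.38 [ 0.2 -0.3  4.8] 24.8 [-0.5  0.1 -0.1]
92 54.31 [1.3 0.3 4.8] 25.4 [-0.5  0.  -0.1]
95 54.24 [0.3 0.1 4.7] 25.9 [-0.6 -0.  -0.1]
98 54.17 [1.3 0.4 4.3] 26.4 [-0.5 -0.1 -0.1]
101 53.95 [2.  0.2 5.8] 26.9 [-0.5 -0.  -0. ]
105 54.2 [0.6 1.1 5.3] 27.4 [-0.8 -0.2 -0.2]
108 54.28 [1.  1.3 5.3] 27.9 [-0.7 -0.2 -0.1]
111 54.36 [-0.1  1.   5.6] 28.5 [-0.5 -0.2 -0.1]
29.5667
```

View pics/e2.png

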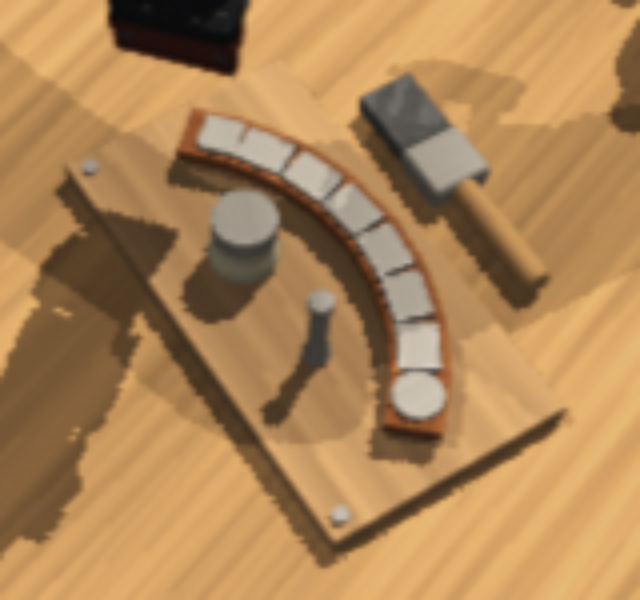

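The scene crop shows all six leaves in a flat row between the round pad (418,397) and the square pad (222,135). The jar, punch and brush look undisturbed, and the gripper is clear.

```bash
python3 -c "
from cell import ctrl
print(ctrl.get_obs()['eef_pos']);print(ctrl.hand_in())"
```

```text
[0.47512106 0.14530086 0.13939068]
the job is handed in; nothing more can be done
None
```

I pressed all six leaves down in one stroke at about 5 N, lifted clear and handed the job in at about 30 s of the 48 s allowed; the leaves look flat and the jar, punch and brush undisturbed in the last picture, but no verdict was returned.

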